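# Shut down the lamps at the sideboard switches

## Robot

A 6-joint arm with a two-finger parallel gripper is mounted at the origin on the work surface. World frame = base frame: x ahead of the robot, y to its left, z up, the work surface at z = 0. Lengths are in mm, angles in rad, forces in N, time in s.
With the tool pointing down it reaches from about 275 to 850 mm from the base axis. Payload 19 kg.
Tool frame: the origin (TCP) lies at the very end of the fingers, on their centre line; the grasp point (between the pads) lies 19 mm behind it; z points along the fingers, y is the direction in which the jaws open and shut (so a half turn about z gives the same grasp; the last joint's range is limited). The gripper opens to 85 mm and grips with 20 to 120 N. Pads are 22 mm wide; open, the fingers measure 114 mm over their backs; the gripper's body (76 mm by 85 mm) begins 54 mm behind the grasp point. The pads swing forward as they close: fully open they stand 13 mm farther back than shut.
Start: joints at [-1.325, 0.15, 1.437, -0, 1.554, -0.134], TCP at [213.144, -533.999, 191.867] pointing down, gripper open.
Joint ranges: [-2.8, 2.8], [-0.68, 2.1], [0.12, 2.68], [-1.39, 4.53], [0.16, 2.79], [-2.81, 2.81]. Speed limits (rad/s): [1.89, 1.89, 2.22, 3.01, 3.01, 3.01].

## Interface

Orientations are given as a unit quaternion [w, x, y, z].
In Python, from cell import r gives the robot as it stands. The module is installed in compiled form; this text tells all that it offers.
- The arm moves only by the tool jog_arm, never from a script. Its argument "motion" is a list that holds one entry, the list of rows, each a list of 7 numbers: the turn, a rotation vector about the tool's x, y, z in rad, then the shift along the tool's x, y, z in cm, then the opening, from 0 (shut) to 1 (fully open). In form: [[[rx, ry, rz, tx, ty, tz, gripper], ...]]. A call has 1 to 20 rows; each row is the pose to reach, as a shift and turn from the pose commanded when the call began, along the tool's axes at that moment; what a row does not reach only later rows make up. A row lasts 1/10 s, in which the tool goes at most 50 mm and 8.59 degrees, less where a joint would pass 70% of its speed; a pose out of reach is approached as far as the arm can. A call with a gripper value outside its range is refused whole. The fingers move at their own pace and stop on an object; "grip_force" is the grip in N (left out, the last holds). Time passes only in rows, so rows that repeat a pose let the fingers close. It gives the time, the measured TCP pose, the force and the opening at its end, in the units of the state.
- r.state(): the state, without advancing time (a new reading comes with each control period).
- r.grab_frame(name): name is "side" or "top" or "wrist"; returns a dict with "color" (384x512x3 uint8, blue, green, red), "range_z" (384x512 float32, mm along the optical axis (not along the pixel's ray), 0 where there is no reading), "fx", "fy", "cx", "cy" (pixels), "origin" and "orientation" of the camera in the world. Camera axes: x right, y down, z forward; pixel columns grow to the right and rows downward; lengths in mm; the calibration is good to about 2 mm. The wrist camera is an equidistant fisheye: a pixel r from the principal point sees the ray r / f radians off the axis. A picture is of the moment at which its call begins.
- r.hand_in(): hands the job in, once; it reports no verdict.
Trained networks look in a picture, given as the dict that the camera call returned (one of the last four; its "shot" number tells which), for a name from the list of things; names that differ only in an ending like _2 or _b are one class to them, and where a whole thing is asked for, a point or a joint stands for the part that bears it (a point fixed in the world has none). Each returns a list of dicts, best first, with "confidence" (0 to 1); they miss things now and then, are a little off and sometimes report something else, mostly with a low value. They report only what shows in the picture. A call takes as long as a camera call. They do not tell look-alikes from the thing itself.
- r.boxes_of(picture, label): "box" ([centre column, centre row, width, height] in pixels, round what is visible of it).
The state is a dict: "clock": time; "joints": joint angles; "dq": joint speeds; "joint_torque": joint torques, N m; "eef_pos": TCP position; "tcp_rot": TCP orientation; "wrist_force": force on the tool from outside, world axes, zero at the start; "ft_torque": the same for the moment, N m; "grip_width": finger opening in mm.
Only numpy, scipy, OpenCV 4.12 (cv2) and the standard library are available. Lean on these libraries where they do the work, as an engineer would, in place of code of your own. Each camera call takes 0.05 s, during which the arm holds its last target. There are 200 camera calls.

## Task

Shut down the lamps on the sideboard. First take the grey remote off the lever switch's plate, where it blocks the lever, and lay it flat, buttons up, on the floor of the open upper beech box; then swing the lever right over to lie flat on its other side, and only after that turn the bar handle of the rotary isolator a quarter turn clockwise to its other stop. Leave the things already in the box, the vase, the mug and the lower box's door as they are.

Things in the scene. Friction and masses are not known exactly. Their poses are not given: they have to be found in the camera images.
- boxes: two stacked beech boxes fixed to the sideboard, 180 mm high together; origin at the centre of the underside, z up; the lower one (212 in x, 272 in y, 110 mm high) has a frosted door on its -x face, the upper one (200 in x, 260 in y, 70 mm high), is open at the top, with walls 8 mm thick
- tray_floor (a point): centre of the upper box's inner floor, 118 mm above the sideboard, axes as the boxes; the inside measures 184 (x) x 244 (y) mm and the rim is 62 mm above this floor; the +x half holds the white remote and the bottle stopper, the -x half is free
- box_door (a joint): hinge of the lower box's frosted acrylic door, 0 = shut (as it must stay), grows as it opens
- lever_base: fixed grey steel plate of the lever switch, 220 (x) x 100 (y) x 10 mm thick; origin at the centre of its underside, z up. The lever's hinge axis lies along y, 38 mm above the origin, between two steel cheeks (24 mm long in x, up to 55 mm high, 42 mm wide over both)
- lever (a joint): lever of that switch, rad: 0 = on, lying flat towards the plate's +x; 1.57 = straight up; 3.14 = off, lying flat towards -x. Past the upright it drops to that end by its own weight. Its black handle is a bar 20 mm wide (along the hinge) and 24 mm thick, from 33 to 105 mm out from the hinge axis; lying flat, its underside is 16 mm over the plate
- rotary_base: fixed grey housing of the rotary isolator, 120 x 120 x 60 mm high; origin at the centre of its underside, z up; the handle turns about the vertical through the origin
- rotary (a joint): handle of the rotary isolator, rad: 0 = on, the bar along the housing's x; grows clockwise as seen from above; 1.57 = off, the bar along y. It snaps from the half-way point to either stop. The black bar is 100 mm long, 24 mm wide, from 68 to 102 mm above the sideboard
- grey_remote: grey remote, 165 (x) x 46 (y) x 24 mm (z, buttons on top), origin at the centre of its underside; at the start it lies across the -x end of the lever switch's plate, 160 g or so
- white_remote: white dimmer remote, 85 (x) x 40 (y) x 12 mm, origin at the centre of its underside; lies in the upper box, to be left alone
- stopper: steel bottle stopper standing on its head, 42 mm across, 70 mm high, origin at the centre of its underside; stands in the upper box, to be left alone
- vase: white ceramic vase, 60 mm across, 170 mm high, origin at the centre of its underside; to be left alone
- mug: terracotta-coloured mug, 72 mm across with a handle on its +y side, 85 mm high, origin at the centre of its underside; to be left alone
There are look-alikes about, which are no part of the job. There is more than one size of the lever_base; the job needs the larger.

How it is judged:
By the outcome, as a careful person would: the job done as asked, in the order asked, and still so for the second after the job is handed in, with the robot touching nothing.
It also fails if it takes over 72 s, if anything falls off the work surface, if the arm or the gripper's body presses on something with over 40 N, if the wrist force passes 120 N, or if a joint passes its speed limit or range.

## Working session

There is one attempt and no reset: what is moved stays moved. The work goes in short steps, Python scripts to look and compute and a tool call to move; the robot and the scene stay as the last step left them, time stands still between calls to the robot, and variables do not carry over. Pictures are saved under pics/ and viewed, about 8 in all and at most 12, crops included, and the job is handed in when it is done.

Besides the shell and the picture viewer there is one more tool, called after "Call:" as name(argument=value, ...) on one line, values as JSON. jog_arm: Moves the arm, as the interface text tells. Its arguments: {"type":"object","properties":{"motion":{"type":"array"},"grip_force":{"type":"number"}},"required":["motion"]}

```bash
mkdir -p pics; cat > h.py <<'E'
import numpy as np, cv2
from scipy.spatial.transform import Rotation as R
from cell import r
def rot(q): return R.from_quat([q[1],q[2],q[3],q[0]])
def cloud(p):
    z=p["range_z"]; v,u=np.mgrid[:z.shape[0],:z.shape[1]]
    X=np.dstack([(u-p["cx"])/p["fx"]*z,(v-p["cy"])/p["fy"]*z,z])
    W=rot(p["orientation"]).apply(X.reshape(-1,3))+np.array(p["origin"])
    W=W.reshape(X.shape); W[z<=0]=np.nan
    return W
E
python3 - <<'E'
from h import *
s=r.state(); print({k:np.round(v,3) for k,v in s.items()})
names=["boxes","lever_base","lever","rotary_base","rotary","grey_remote","white_remote","stopper","vase","mug"]
ims=[]
for n in ["top","side"]:
    p=r.grab_frame(n); W=cloud(p); np.savez(f"{n}.npz",W=W,c=p["color"])
    print(n,np.round(p["origin"]),p["orientation"],p["fx"])
    for m in names:
        for d in r.boxes_of(p,m):
            if d["confidence"]>.3:
                u,v=map(int,d["box"][:2]); print(m,round(d["confidence"],2),np.round(d["box"]),np.round(W[min(v,383),min(u,511)]))
    cv2.imwrite(f"pics/{n}0.png",cv2.resize(p["color"],(768,576)))
E
```

```text
{'clock': np.float64(0.0), 'joints': array([-1.325,  0.151,  1.438, -0.   ,  1.554, -0.134]), 'dq': array([ 0.002, -0.002,  0.   ,  0.   , -0.002, -0.001]), 'joint_torque': array([-1.0000e-03, -7.1306e+01, -5.7086e+01, -0.0000e+00,  9.0000e-03,
        0.0000e+00]), 'eef_pos': array([ 213.086, -533.736,  191.286]), 'tcp_rot': array([-0.001,  0.982,  0.189, -0.   ]), 'wrist_force': array([ 0.733,  0.566, -0.171]), 'ft_torque': array([ 0.079,  0.007, -0.031]), 'grip_width': np.float64(85.819)}
top [ 426.   35. 1189.] [-0.0405717   0.7085541  -0.70351975  0.0369457 ] 412.9391550547024
boxes 0.92 [150. 194. 114.  90.] [537. 317. 118.]
lever_base 0.76 [216. 274.  55.  47.] [325. 152.   4.]
lever_base 0.75 [289. 203.  68.  73.] [521. -49.  47.]
lever 0.55 [208. 273.  22.  26.] [327. 171.  34.]
lever 0.51 [283. 194.  26.  35.] [549. -35.  51.]
lever 0.48 [396. 206.  28.  34.] [ 511. -327.  100.]
rotary_base 0.8 [389. 209.  64.  64.] [ 504. -314.   84.]
rotary_base 0.57 [192. 234.  10.   8.] [437. 216.  60.]
rotary_base 0.34 [150. 192. 119.  88.] [542. 320. 115.]
rotary 0.69 [394. 208.  31. 
[... 468 characters left out ...]
2. 360. 130.]
boxes 0.58 [222. 260. 118. 127.] [470. 442. 171.]
lever_base 0.65 [325. 264.  57.  23.] [297. 158.   6.]
lever 0.62 [274. 201.  16.   5.] [ 568. -110.   -1.]
lever 0.55 [314. 259.  25.  12.] [328. 180.  30.]
rotary_base 0.65 [310. 169.  44.  35.] [ 495. -285.   60.]
rotary 0.58 [313. 158.  16.  17.] [ 491. -301.   99.]
grey_remote 0.55 [305. 205.  29.  33.] [444. -82.  32.]
grey_remote 0.51 [216. 218.  14.  28.] [587. 264. 148.]
white_remote 0.65 [200. 245.  17.  10.] [579. 366. 131.]
stopper 0.76 [217. 218.  16.  24.] [584. 260. 149.]
stopper 0.56 [305. 206.  33.  32.] [435. -65.  36.]
vase 0.94 [244. 163.  16.  44.] [nan nan nan]
mug 0.8 [205. 187.  22.  21.] [790. -20.  53.]
```

View pics/top0.png

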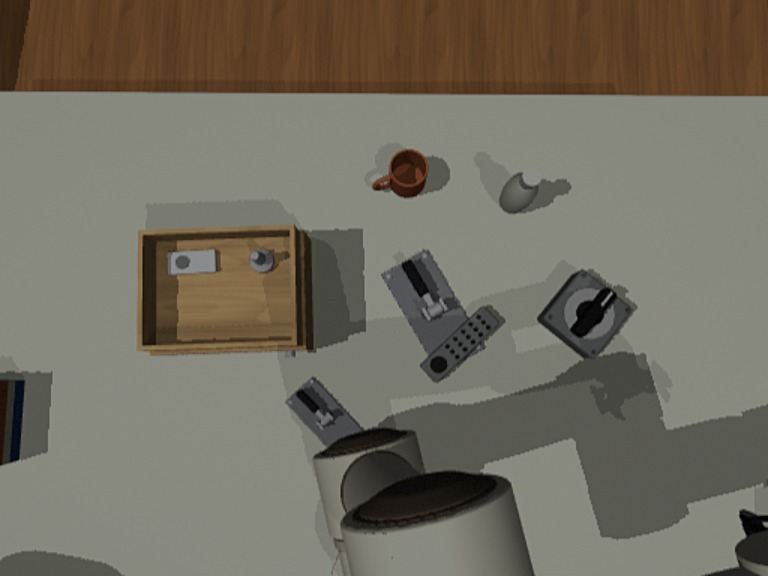

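View pics/side0.png

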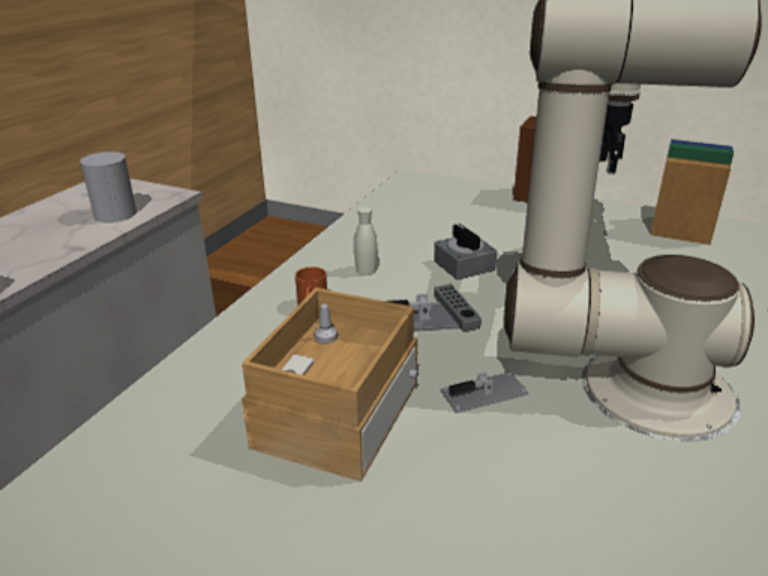

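The top view (768x576 scale) shows the large lever plate at (430,290), with the grey remote across its near end at (462,343). The rotary is at (587,313) and the boxes at (225,290). The small lever at (325,412) is the look-alike. The side view agrees. Next I fit the rectangles.

```bash
cat >> h.py <<'E'
def rect(W,c,rad,z0,z1,extra=None):
    m=(np.hypot(W[...,0]-c[0],W[...,1]-c[1])<rad)&(W[...,2]>z0)&(W[...,2]<z1)
    if extra is not None: m&=extra
    n,l,s,_=cv2.connectedComponentsWithStats(m.astype(np.uint8))
    k=1+s[1:,4].argmax(); P=W[l==k]
    (cx,cy),(w,h),a=cv2.minAreaRect(P[:,:2].astype(np.float32))
    if w<h: w,h,a=h,w,a+90
    a=(a+90)%180-90
    return np.round([cx,cy,w,h,a,np.median(P[:,2]),len(P)],1)
E
python3 - <<'E'
from h import *
d=np.load("top.npz");W=d["W"];c=d["c"].astype(int)
print("remote",rect(W,(447,-97),120,28,42))
print("lever handle",rect(W,(565,-30),70,42,58))
print("plate",rect(W,(510,-50),140,6,16))
print("plate2",rect(W,(325,152),140,6,16))
print("rotbar",rect(W,(500,-318),80,92,112))
print("rothouse",rect(W,(500,-318),100,50,70))
print("boxrim",rect(W,(540,315),220,170,192))
print("floor",rect(W,(540,315),220,112,124))
print("white",rect(W,(592,375),60,125,140))
print("stopper",rect(W,(584,250),50,135,200))
print("mug",rect(W,(785,0),70,20,100),"vase",rect(W,(720,-195),70,20,200))
E
```

```text
remote [ 450.5 -100.2  163.6   46.   -46.5   33.6  961. ]
lever handle [556.1 -31.1 115.1  48.7  26.5  48.5 330. ]
plate [ 529.8  -40.2  181.6  105.3   29.9    9.5 1542. ]
plate2 [316.7 154.6 133.7  70.1  43.7   7.7 533. ]
rotbar [ 507.8 -331.7   99.7   24.5  -39.7  100.7  350. ]
rothouse [ 507.9 -332.2  121.5  120.7  -39.2   60.5 1473. ]
boxrim [ 538.8  315.9  262.2  200.8  -87.5  179.2 1384. ]
floor [ 539.5  321.7  237.   182.7  -87.5  117.6 5578. ]
white [587.7 375.   87.1  39.9 -85.9 129.5 483. ]
stopper [590.9 253.8  34.1  27.1 -70.4 157.8 117. ]
mug [772.4   8.8  92.5  72.2  82.   63.3 483. ] vase [ 726.3 -203.7   57.5   46.1   48.9  113.5  570. ]
```

```bash
cat >> h.py <<'E'
def plan(x,y,z,th,p0=None,q0=None):
    """shift (cm) and turn (rad) from present pose to a tool-down pose with tool x at th deg"""
    s=r.state(); R0=rot(s["tcp_rot"]); t=np.radians(th)
    X=[np.cos(t),np.sin(t),0];Y=[np.sin(t),-np.cos(t),0]
    R1=R.from_matrix(np.column_stack([X,Y,[0,0,-1]]))
    print(np.round((R0.inv()*R1).as_rotvec(),3),np.round(R0.inv().apply(np.array([x,y,z])-s["eef_pos"])/10,2))
def wcloud(p):
    z=p["range_z"]; v,u=np.mgrid[:z.shape[0],:z.shape[1]]
    a=(u-p["cx"])/p["fx"];b=(v-p["cy"])/p["fy"];t=np.hypot(a,b)+1e-9
    k=np.tan(np.minimum(t,1.5))/t
    X=np.dstack([a*k*z,b*k*z,z]); W=(rot(p["orientation"]).apply(X.reshape(-1,3))+np.array(p["origin"])).reshape(X.shape)
    W[(z<=0)|(t>1.3)]=np.nan
    return W
E
python3 -c "
from h import *
plan(450.5,-100.2,150,133.5)"
```

```text
[-0.   -0.   -1.95] [ 38.12 -31.49   4.19]
```

Call:
jog_arm(motion=[[[0, 0, -1.95, 38.1, -31.5, 4.2, 0.75], [0, 0, -1.95, 38.1, -31.5, 4.2, 0.75], [0, 0, -1.95, 38.1, -31.5, 4.2, 0.75], [0, 0, -1.95, 38.1, -31.5, 4.2, 0.75], [0, 0, -1.95, 38.1, -31.5, 4.2, 0.75], [0, 0, -1.95, 38.1, -31.5, 4.2, 0.75], [0, 0, -1.95, 38.1, -31.5, 4.2, 0.75], [0, 0, -1.95, 38.1, -31.5, 4.2, 0.75], [0, 0, -1.95, 38.1, -31.5, 4.2, 0.75], [0, 0, -1.95, 38.1, -31.5, 4.2, 0.75], [0, 0, -1.95, 38.1, -31.5, 4.2, 0.75], [0, 0, -1.95, 38.1, -31.5, 4.2, 0.75], [0, 0, -1.95, 38.1, -31.5, 4.2, 0.75], [0, 0, -1.95, 38.1, -31.5, 4.2, 0.75], [0, 0, -1.95, 38.1, -31.5, 4.2, 0.75], [0, 0, -1.95, 38.1, -31.5, 4.2, 0.75], [0, 0, -1.95, 38.1, -31.5, 4.2, 0.75]]], grip_force=50)

```text
clock: 2.8
eef_pos: [450.2, -100.3, 149.9]
tcp_rot: [0.0, 0.396, 0.918, 0.0]
wrist_force: [0.4, 0.6, 0.3]
grip_width: 64.4
```

```bash
python3 - <<'E'
from h import *
p=r.grab_frame("wrist"); W=wcloud(p); s=r.state()
print(s["clock"],np.round(s["eef_pos"],1),np.round(s["tcp_rot"],3),s["grip_width"])
print("remote",rect(W,(450,-100),120,28,42)); print("plate",rect(W,(510,-50),140,6,16)); print("handle",rect(W,(575,-25),60,42,58))
cv2.imwrite("pics/w1.png",p["color"]); plan(450.5,-100.2,11,133.5)
E
```

```text
2.85 [ 450.2 -100.3  149.9] [0.    0.396 0.918 0.   ] 63.87945178549033
remote [ 449.2  -99.5  163.2   46.7  -46.3   34.2 6538. ]
plate [ 530.3  -39.9  177.6  100.8   30.5   10.1 8576. ]
handle [ 560.4  -24.1   97.9   27.    38.1   49.5 1325. ]
[ 0.    -0.    -0.002] [-1.000e-02  3.000e-02  1.389e+01]
```

View pics/w1.png

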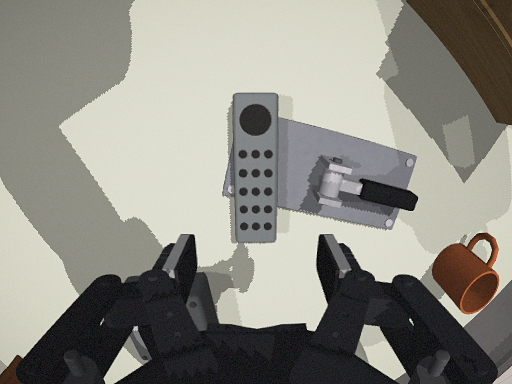

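The wrist view shows the remote upright at (255,168), with the lever to its right. Its pose agrees with the top view to about 1 mm, so I descend and grip.

Call:
jog_arm(motion=[[[0, 0, 0, 0, 0, 3, 0.75], [0, 0, 0, 0, 0, 6, 0.75], [0, 0, 0, 0, 0, 9, 0.75], [0, 0, 0, 0, 0, 11, 0.75], [0, 0, 0, 0, 0, 12.5, 0.75], [0, 0, 0, 0, 0, 13.5, 0.75], [0, 0, 0, 0, 0, 13.8, 0.75], [0, 0, 0, 0, 0, 13.8, 0.75], [0, 0, 0, 0, 0, 13.8, 0.3], [0, 0, 0, 0, 0, 13.8, 0.3], [0, 0, 0, 0, 0, 13.8, 0.3], [0, 0, 0, 0, 0, 13.8, 0.3], [0, 0, 0, 0, 0, 13.8, 0.3], [0, 0, 0, 0, 0, 13.8, 0.3]]], grip_force=50)

```text
clock: 4.25
eef_pos: [450.2, -100.2, 12.0]
tcp_rot: [0.0, 0.395, 0.919, 0.0]
wrist_force: [-0.5, 0.9, -0.3]
grip_width: 25.4
```

Width 25.4 is less than the remote's 46 mm, so the fingers may have missed it or closed above it. I take a look.

```bash
python3 - <<'E'
from h import *
p=r.grab_frame("wrist"); q=r.grab_frame("side"); s=r.state()
print(s["clock"],np.round(s["eef_pos"],1),s["grip_width"],np.round(s["wrist_force"],1))
c=cv2.resize(q["color"][150:250,240:370],(500,384),interpolation=cv2.INTER_CUBIC)
cv2.imwrite("pics/w2.png",cv2.resize(np.hstack([p["color"],cv2.resize(c,(512,384))]),(800,300)))
E
```

```text
4.35 [ 450.2 -100.2   11.9] 25.74324542631906 [ 0.4 -0.2  0.9]
```

View pics/w2.png

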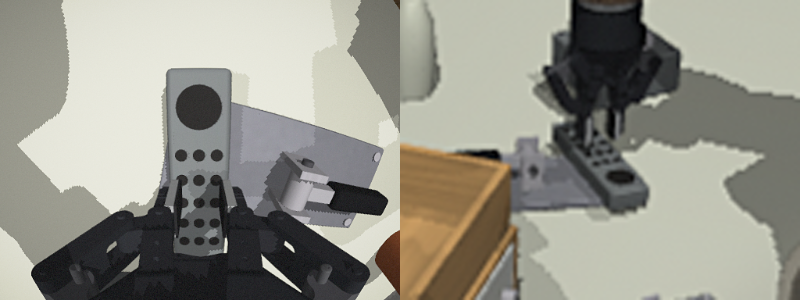

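The wrist view shows both fingers inside the remote's outline, at (180,185) and (228,185), standing over its buttons. So they didn't grip it. I measure the heights.

```bash
python3 - <<'E'
from h import *
p=r.grab_frame("wrist"); W=wcloud(p)
print("remote",rect(W,(450,-100),130,26,42)); print("plate",rect(W,(510,-50),140,6,16))
q=r.grab_frame("side"); V=cloud(q)
print("side remote",rect(V,(450,-100),130,26,38))
for n,w in (("w",W),("s",V)):
    # dark points near TCP, along jaw axis
    d=w-np.array([450.2,-100.2,0]); t=np.radians(43.5)
    j=d[...,0]*np.cos(t)+d[...,1]*np.sin(t); l=-d[...,0]*np.sin(t)+d[...,1]*np.cos(t)
    for a in range(-50,50,5):
        m=(abs(l)<14)&(j>=a)&(j<a+5)&(w[...,2]<130)
        if m.sum()>3: print(n,a,m.sum(),np.round(np.percentile(w[...,2][m],[0,10,50,100])))
E
```

```text
remote [  448.9   -99.6   163.6    46.7   -46.5    34.3 16521. ]
plate [ 5.3000e+02 -3.8400e+01  1.7600e+02  9.7400e+01  3.0600e+01  1.0200e+01
  1.4794e+04]
side remote [450.  -97.5 168.9  47.  -46.   32.9 338. ]
w -50 831 [ -2.  -0. 114. 130.]
w -45 2193 [ -1.   1. 122. 130.]
w -40 1436 [ -2.   0. 109. 122.]
w -35 1061 [ -2.   9. 106. 112.]
w -30 480 [  8.  10.  95. 107.]
w -25 709 [ 29.  33.  81. 112.]
w -20 828 [ 33.  34.  87. 111.]
w -15 1248 [ 32.  34.  78. 127.]
w -10 522 [ 33.  34.  35. 130.]
w -5 511 [ 32.  34.  35. 130.]
w 0 469 [ 32.  34.  35. 130.]
w 5 529 [ 33.  34.  35. 130.]
w 10 1089 [ 32.  34.  73. 129.]
w 15 989 [ 32.  34.  87. 111.]
w 20 626 [ 10.  34.  95. 111.]
w 25 572 [  8.  10.  67. 111.]
w 30 992 [  9.  10. 104. 110.]
w 35 1383 [  9.  10. 108. 120.]
w 40 2111 [  9.  11. 119. 130.]
w 45 1155 [  8.  10. 115. 130.]
s -50 11 [ -3.  -3. 111. 129.]
s -45 27 [101. 109. 120. 130.]
s -40 16 [ 97.  99. 108. 128.]
s -35 9 [ 88.  96. 104. 114.]
s -30 5 [ 65.  78. 101. 109.]
s -25 17 [ 30.  48.  75. 113.]
s -20 24 [ 32.  33.  83. 130.]
s -15 57 [ 31.  36.  84. 122.]
s -10 13 [ 30.  32.  77. 130.]
s -5 9 [ 30.  32.  34. 130.]
s 0 9 [ 32.  32.  34. 129.]
s 5 7 [30. 31. 34. 35.]
s 10 10 [ 32.  33.  36. 116.]
s 15 31 [ 31.  33.  68. 120.]
s 20 56 [  9.  16.  71. 128.]
s 25 45 [  8.  12.  82. 122.]
s 30 11 [  7.   8.  12. 106.]
s 35 12 [  8.   8.  10. 108.]
s 40 14 [  7.   8.  55. 118.]
s 45 15 [  8.   9. 110. 125.]
```

```bash
python3 - <<'E'
from h import *
p=r.grab_frame("wrist"); W=wcloud(p)
d=W-np.array([450.2,-100.2,0]); t=np.radians(43.5)
j=d[...,0]*np.cos(t)+d[...,1]*np.sin(t); l=-d[...,0]*np.sin(t)+d[...,1]*np.cos(t)
m=(abs(l)<16)&(abs(j)<24)
print(np.histogram(W[...,2][m],bins=range(26,110,4)))
for z in range(36,80,4):
    k=m&(abs(W[...,2]-z-2)<2)
    if k.sum(): print(z,k.sum(),np.round([j[k].min(),j[k].max(),l[k].min(),l[k].max()]), "inner",np.round(abs(j[k]).min()))
c=cv2.resize(p["color"][200:340,180:330],(750,600)[:2],interpolation=cv2.INTER_CUBIC)
cv2.imwrite("pics/w3.png",cv2.resize(c,(640,600)))
E
```

```text
(array([   2, 1172, 1822,    0,    0,    0,   19,  104,  192,  213,  212,
        236,  249,  299,  232,  591,  209,  345,  373,  359]), array([ 26,  30,  34,  38,  42,  46,  50,  54,  58,  62,  66,  70,  74,
        78,  82,  86,  90,  94,  98, 102, 106]))
36 42 [-17.  15. -16.   5.] inner 0.0
48 2 [-12.  14.   7.   8.] inner 12.0
52 56 [-19.  18.  -6.  11.] inner 12.0
56 159 [-23.  24. -11.  12.] inner 12.0
60 199 [-24.  24.  -9.  12.] inner 12.0
64 210 [-24.  24. -11.  12.] inner 12.0
68 245 [-24.  24. -11.  12.] inner 12.0
72 241 [-24.  24. -11.  12.] inner 12.0
76 263 [-24.  24. -10.  12.] inner 12.0
```

View pics/w3.png

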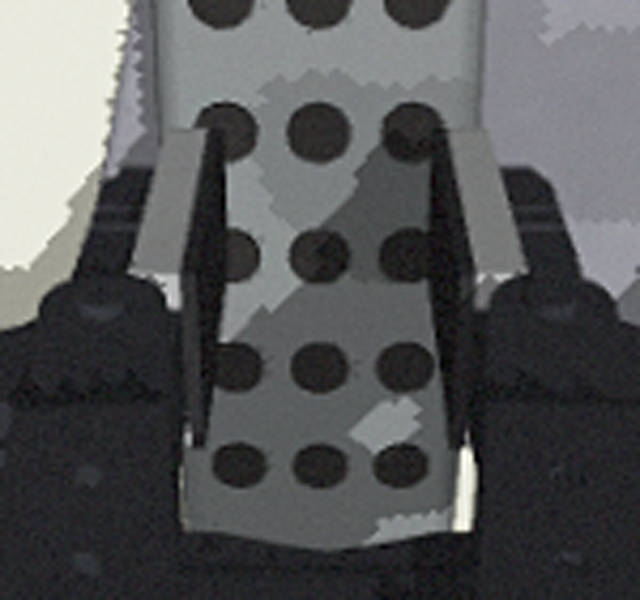

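Depth puts the fingertips about 50 mm high, while the reported TCP is at 12 mm and there is no contact force. The tips therefore seem to end about 38 mm short of the reported TCP. I reopen, rise a little, and check with both cameras in clear view.

Call:
jog_arm(motion=[[[0, 0, 0, 0, 0, -2, 0.75], [0, 0, 0, 0, 0, -5, 0.75], [0, 0, 0, 0, 0, -8, 0.75], [0, 0, 0, 0, 0, -8, 0.75], [0, 0, 0, 0, 0, -8, 0.75]]])

```text
clock: 5.0
eef_pos: [450.4, -100.3, 92.1]
tcp_rot: [0.0, 0.395, 0.919, 0.0]
wrist_force: [-0.3, 0.4, -1.3]
grip_width: 64.1
```

```bash
cat >> h.py <<'E'
def tips():
    s=r.state(); e=s["eef_pos"]; Y=rot(s["tcp_rot"]).apply([0,1,0]); X=rot(s["tcp_rot"]).apply([1,0,0])
    print(s["clock"],np.round(e,1),s["grip_width"],np.round(s["wrist_force"],1))
    for n in ("wrist","side","top"):
        p=r.grab_frame(n); W=(wcloud if n=="wrist" else cloud)(p); d=W-e; j=d@Y; l=d@X
        m=(abs(l)<16)&(abs(j)<60)
        print(n,np.histogram(W[...,2][m],bins=np.arange(e[2]-15,e[2]+90,5))[0])
        k=m&(d[...,2]>5)&(d[...,2]<75)&(W[...,2]>45)
        if k.any(): print(" lowest",np.round(np.percentile(d[...,2][k],[0,2,5])), "j,l",np.round([j[k].min(),j[k].max(),l[k].min(),l[k].max()]))
E
python3 -c "
from h import *
tips()"
```

```text
5.0 [ 450.4 -100.3   92.1] 64.06601783174072 [-0.3  0.4 -1.3]
wrist [  0   0   0   0   0   0   0   0   0   0   0   0 146 316 391 446 475 525
 501 624 355]
 lowest [46. 48. 49.] j,l [-45.  47. -11.  13.]
side [ 0  0  0  0  0  0  0  0  0  0  0  0  9 16 12 23 15 18 16 17 17]
 lowest [46. 46. 47.] j,l [-45.  49. -12.  16.]
top [0 0 0 0 0 0 0 0 0 0 0 0 0 0 0 0 0 0 0 0 0]
```

Two cameras agree: the tips sit 46 mm behind the reported TCP at 64 mm opening, and about 38 mm behind at 25 mm. The lateral centre is right. From here I plan heights with an effective tip of eef z + about 41 at remote width.

Call:
jog_arm(motion=[[[0, 0, 0, 0, 0, 4, 0.75], [0, 0, 0, 0, 0, 7, 0.75], [0, 0, 0, 0, 0, 9, 0.75], [0, 0, 0, 0, 0, 10.5, 0.75], [0, 0, 0, 0, 0, 11.4, 0.75], [0, 0, 0, 0, 0, 12, 0.75], [0, 0, 0, 0, 0, 12, 0.75], [0, 0, 0, 0, 0, 12, 0.3], [0, 0, 0, 0, 0, 12, 0.3], [0, 0, 0, 0, 0, 12, 0.3], [0, 0, 0, 0, 0, 12, 0.3], [0, 0, 0, 0, 0, 12, 0.3], [0, 0, 0, 0, 0, 12, 0.3]]], grip_force=50)

```text
clock: 6.45
eef_pos: [450.7, -100.4, -27.3]
tcp_rot: [0.001, 0.395, 0.919, 0.0]
wrist_force: [-1.4, 0.8, 7.6]
grip_width: 45.0
```

```bash
python3 -c "
from h import *
plan(496.8,314.1,190,92.5)"
```

```text
[0.001 0.001 0.715] [ 26.87  31.88 -21.74]
```

Call:
jog_arm(motion=[[[0, 0, 0, 0, 0, -1, 0.3], [0, 0, 0, 0, 0, -3, 0.3], [0, 0, 0, 0, 0, -6, 0.3], [0, 0, 0, 0, 0, -10, 0.3], [0, 0, 0, 0, 0, -14, 0.3], [0, 0, 0, 0, 0, -18, 0.3], [0, 0, 0, 0, 0, -21.5, 0.3], [0, 0, 0, 0, 0, -21.5, 0.3]]])

```text
clock: 7.25
eef_pos: [451.7, -100.7, 192.3]
tcp_rot: [0.004, 0.395, 0.919, 0.0]
wrist_force: [0.0, -0.5, -2.0]
grip_width: 44.6
```

Call:
jog_arm(motion=[[[0, 0, 0.05, 1.3, 1.6, 0, 0.3], [0, 0, 0.12, 4, 4.8, 0, 0.3], [0, 0, 0.2, 6.7, 8, 0, 0.3], [0, 0, 0.28, 9.4, 11.1, 0, 0.3], [0, 0, 0.36, 12.1, 14.3, 0, 0.3], [0, 0, 0.44, 14.8, 17.5, 0, 0.3], [0, 0, 0.52, 17.4, 20.7, 0, 0.3], [0, 0, 0.6, 20.1, 23.9, 0, 0.3], [0, 0, 0.66, 22.8, 27, 0, 0.3], [0, 0, 0.7, 25, 29.6, 0, 0.3], [0, 0, 0.715, 26.4, 31.2, 0, 0.3], [0, 0, 0.715, 26.8, 31.8, 0, 0.3], [0, 0, 0.715, 26.8, 31.8, 0, 0.3], [0, 0, 0.715, 26.8, 31.8, 0, 0.3]]])

```text
clock: 8.65
eef_pos: [496.4, 312.2, 186.8]
tcp_rot: [-0.0, 0.691, 0.722, -0.0]
wrist_force: [0.0, 0.0, -2.2]
grip_width: 45.3
```

```bash
python3 - <<'E'
from h import *
p=r.grab_frame("wrist"); W=wcloud(p); s=r.state()
print(s["clock"],np.round(s["eef_pos"],1),s["grip_width"],np.round(s["wrist_force"],1))
z=s["eef_pos"][2]
print("held",rect(W,(497,314),110,z+48,z+75)); print("rim",rect(W,(540,315),220,170,190),"floor",rect(W,(540,315),220,112,124))
print("white",rect(W,(592,375),60,125,140),"stop",rect(W,(584,250),40,135,200))
cv2.imwrite("pics/w4.png",p["color"]); plan(496.8,314.1,79,92.5)
E
```

```text
8.7 [496.5 312.1 187. ] 45.27170607688365 [-0.   0.3 -0.8]
held [  495.8   334.    124.4    72.7   -87.5   248.4 25900. ]
rim [  535.3   341.7   210.8   201.8   -87.6   179.8 11098. ] floor [  536.    330.6   217.9   186.2   -87.5   118.2 19409. ]
white [ 585.1  376.7   85.4   40.4  -85.7  130.2 4298. ] stop [587.  258.4  31.6  25.3  20.5 150.4 943. ]
[-0.  0. -0.] [ 0.2   0.04 10.8 ]
```

View pics/w4.png

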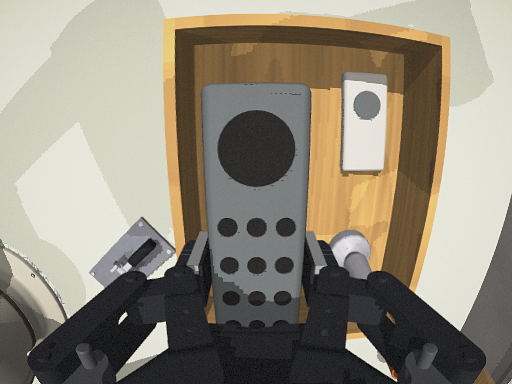

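The wrist view shows the remote held straight at (255,200), over the free half. The white remote is at (365,120) and the stopper at (350,255). Before descending I check the gripper's lower outline against the rim.

```bash
python3 - <<'E'
from h import *
s=r.state(); e=s["eef_pos"]; Rm=rot(s["tcp_rot"]); Y=Rm.apply([0,1,0]); X=Rm.apply([1,0,0])
print("tool y",np.round(Y,2))
for n in ("wrist","side"):
    p=r.grab_frame(n); W=(wcloud if n=="wrist" else cloud)(p); d=W-e; j=d@Y; l=d@X
    for a in list(range(-90,-20,5))+list(range(25,90,5)):
        m=(j>=a)&(j<a+5)&(abs(l)<45)&(W[...,2]>e[2]+25)
        if m.sum()>5: print(n,a,m.sum(),np.round(np.percentile(d[...,2][m],[1,5,50])),"l",np.round(np.percentile(l[m],[1,99])))
E
```

```text
tool y [ 1.    0.04 -0.  ]
wrist -70 87 [130. 133. 138.] l [11. 14.]
wrist -65 711 [116. 120. 135.] l [ 7. 15.]
wrist -60 1520 [ 99. 105. 134.] l [-5. 15.]
wrist -55 2257 [ 92.  96. 124.] l [-8. 14.]
wrist -50 3051 [ 90.  96. 115.] l [-11.  14.]
wrist -45 1160 [85. 89. 97.] l [-11.  13.]
wrist -40 545 [57. 68. 95.] l [-6. 13.]
wrist -35 763 [49. 54. 91.] l [ 7. 14.]
wrist -30 1446 [ 48.  56. 109.] l [ 9. 18.]
wrist -25 2731 [57. 59. 81.] l [-33.  43.]
wrist 25 1526 [ 48.  56. 109.] l [ 9. 18.]
wrist 30 782 [50. 54. 93.] l [ 7. 14.]
wrist 35 543 [55. 62. 95.] l [-6. 13.]
wrist 40 1030 [85. 88. 97.] l [-11.  13.]
wrist 45 2945 [ 89.  95. 114.] l [-11.  14.]
wrist 50 2358 [ 92.  97. 123.] l [-8. 14.]
wrist 55 1602 [ 98. 104. 133.] l [-7. 15.]
wrist 60 776 [115. 119. 134.] l [ 7. 15.]
wrist 65 119 [128. 132. 138.] l [11. 13.]
side -90 160 [311. 315. 368.] l [25. 44.]
side -85 115 [312. 317. 368.] l [29. 45.]
side -80 87 [314. 319. 370.] l [32. 45.]
side -75 18 [315. 323. 395.] l [32. 45.]
side -70 22 [133. 135. 141.] l [-10.  45.]
side -65 47 [116. 116. 132.] l [-10.  42.]
side -60 51 [ 98. 102. 127.] l [-10.  41.]
side -55 55 [ 90.  92. 117.] l [-10.  40.]
side -50 92 [ 88.  94. 234.] l [-11.  43.]
side -45 185 [ 92. 143. 256.] l [-15.  30.]
side -40 232 [ 57.  79. 208.] l [-6. 31.]
side -35 279 [ 53.  60. 192.] l [-13.  37.]
side -30 286 [ 46.  60. 185.] l [-14.  40.]
side -25 293 [ 41.  46. 177.] l [-36.  44.]
side 25 142 [ 56.  66. 178.] l [-43.  40.]
side 30 106 [ 52.  61. 231.] l [-42.  37.]
side 35 62 [ 55.  61. 250.] l [-41.  31.]
side 40 41 [ 86.  89. 235.] l [-42.  24.]
side 45 87 [ 87.  92. 114.] l [-37.  14.]
side 50 82 [ 91.  96. 124.] l [-40.  14.]
side 55 55 [ 93. 100. 137.] l [-34.  14.]
side 60 36 [115. 118. 143.] l [-30.  15.]
side 65 20 [130. 131. 376.] l [-38.  13.]
```

At the present offset the knuckles (about 90 above eef at |j| = 50) would meet the -x rim. I shift 15 mm towards the middle (remote at local x −25±23, still in the -x half) and release with a small opening.

Call:
jog_arm(motion=[[[0, 0, 0, 0.1, 0.8, 0, 0.3], [0, 0, 0, 0.1, 1.55, 0, 0.3], [0, 0, 0, 0.1, 1.55, 1.5, 0.3], [0, 0, 0, 0.1, 1.55, 4, 0.3], [0, 0, 0, 0.1, 1.55, 6.5, 0.3], [0, 0, 0, 0.1, 1.55, 8.5, 0.3], [0, 0, 0, 0.1, 1.55, 9.6, 0.3], [0, 0, 0, 0.1, 1.55, 10.2, 0.3], [0, 0, 0, 0.1, 1.55, 10.4, 0.3], [0, 0, 0, 0.1, 1.55, 10.4, 0.3], [0, 0, 0, 0.1, 1.55, 10.4, 0.3]]])

```text
clock: 9.9
eef_pos: [512.3, 315.0, 83.8]
tcp_rot: [0.0, 0.691, 0.722, 0.001]
wrist_force: [-0.2, -0.4, -2.7]
grip_width: 45.2
```

Call:
jog_arm(motion=[[[0, 0, 0, 0, 0, 0.1, 0.3], [0, 0, 0, 0, 0, 0.2, 0.3], [0, 0, 0, 0, 0, 0.3, 0.3], [0, 0, 0, 0, 0, 0.3, 0.3]]])

```text
clock: 10.3
eef_pos: [512.1, 314.8, 80.8]
tcp_rot: [0.0, 0.691, 0.722, 0.0]
wrist_force: [-1.8, -1.5, 5.9]
grip_width: 45.3
```

Contact shows as +8 N change, so the remote is on the floor. I release with a small opening and rise.

Call:
jog_arm(motion=[[[0, 0, 0, 0, 0, -0.05, 0.61], [0, 0, 0, 0, 0, -0.05, 0.61], [0, 0, 0, 0, 0, -0.05, 0.61], [0, 0, 0, 0, 0, -0.5, 0.61], [0, 0, 0, 0, 0, -2, 0.61], [0, 0, 0, 0, 0, -4, 0.61], [0, 0, 0, 0, 0, -7, 0.61], [0, 0, 0, 0, 0, -11, 0.3], [0, 0, 0, 0, 0, -14, 0.0], [0, 0, 0, 0, 0, -14, 0.0], [0, 0, 0, 0, 0, -14, 0.0]]])

```text
clock: 11.4
eef_pos: [512.1, 314.9, 221.2]
tcp_rot: [0.0, 0.691, 0.723, 0.001]
wrist_force: [1.3, 1.0, -0.9]
grip_width: -0.2
```

```bash
python3 - <<'E'
from h import *
p=r.grab_frame("wrist"); W=wcloud(p); s=r.state()
print(s["clock"],np.round(s["eef_pos"],1),s["grip_width"],np.round(s["wrist_force"],1))
print("remote",rect(W,(512,315),110,138,146),"any",rect(W,(505,315),60,125,160)); print("floor",rect(W,(540,315),220,112,124))
print("white",rect(W,(592,375),60,125,135),"stop",rect(W,(590,252),30,135,200))
cv2.imwrite("pics/w5.png",p["color"])
E
```

```text
11.45 [511.8 314.7 220. ] -0.2514313966155674 [ 0.4  0.2 -0.6]
remote [ 511.6  328.9  139.9   46.2  -87.2  142.3 7072. ] any [ 512.1  317.2  116.    46.5  -87.   142.3 5611. ]
floor [  536.4   316.6   245.8   186.4   -87.5   118.2 25624. ]
white [ 585.4  376.8   85.6   41.1  -85.7  130.2 3552. ] stop [ 587.   257.2   34.5   28.1   33.7  158.7 1024. ]
```

View pics/w5.png

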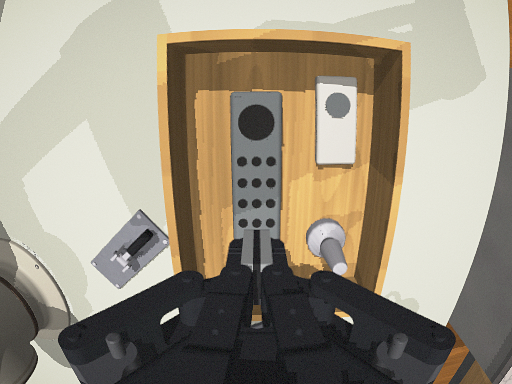

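The remote lies flat in the box: top at 142.3 mm, buttons up at (257,165) in the picture, and its neighbours haven't moved. Next I measure the lever with its plate clear.

```bash
python3 - <<'E'
from h import *
p=r.grab_frame("top"); W=cloud(p); c=p["color"].astype(int)
pl=rect(W,(505,-55),170,5,16); print("plate",pl)
print("handle",rect(W,(565,-20),80,44,56,c.max(2)<70))
print("cheeks",rect(W,(512,-50),32,30,62))
t=np.radians(pl[4]); C=pl[:2]; u=np.array([np.cos(t),np.sin(t)]); P=C+85*u; print("pinch",P)
d=W[...,:2]-C; a=d@u; b=d@[-u[1],u[0]]
for x in range(20,112,8):
    m=(abs(a-x-4)<4)&(abs(b)<30)&(W[...,2]>40)&(W[...,2]<60)
    if m.sum(): print(x,m.sum(),np.round([b[m].min(),b[m].max(),np.median(W[...,2][m])],1))
plan(*P,60,pl[4])
E
```

```text
plate [ 512.8  -52.4  222.9  105.4   30.2    9.6 2235. ]
handle [573.3 -16.7  71.7  20.   30.1  49.  179. ]
cheeks [515.8 -51.7  48.1  43.9  -7.5  46.4 170. ]
pinch [586.26335817  -9.64330454]
20 13 [-5.3  5.9 45.7]
28 13 [-6.9  5.6 43.7]
36 21 [-9.4  9.9 48.9]
44 22 [-10.3   9.8  48.7]
52 20 [-9.3  9.4 49.7]
60 22 [-9.6 10.4 49.2]
68 21 [-9.2  9.6 49.6]
76 20 [-9.6 10.4 48.9]
84 21 [-8.8  9.7 48.5]
92 20 [-9.7 10.3 49. ]
100 15 [-6.6 10.  48.5]
[-1.000e-03  1.000e-03  1.088e+00] [-32.72   6.05  15.94]
```

Call:
jog_arm(motion=[[[0, 0, 0.06, -1.5, 0.3, 0, 0.5], [0, 0, 0.18, -4.5, 0.8, 0, 0.5], [0, 0, 0.3, -8, 1.5, 0, 0.5], [0, 0, 0.42, -11.5, 2.1, 0, 0.5], [0, 0, 0.54, -15, 2.8, 0, 0.5], [0, 0, 0.66, -18.5, 3.4, 2, 0.5], [0, 0, 0.78, -22, 4.1, 4, 0.5], [0, 0, 0.9, -25.5, 4.7, 7, 0.5], [0, 0, 1.0, -28.5, 5.3, 10, 0.5], [0, 0, 1.06, -31, 5.7, 12, 0.5], [0, 0, 1.088, -32.3, 6, 14, 0.5], [0, 0, 1.088, -32.7, 6.05, 15, 0.5], [0, 0, 1.088, -32.7, 6.05, 15.9, 0.5], [0, 0, 1.088, -32.7, 6.05, 15.9, 0.5], [0, 0, 1.088, -32.7, 6.05, 15.9, 0.5]]])

```text
clock: 13.0
eef_pos: [586.9, -8.4, 61.5]
tcp_rot: [0.0, 0.965, 0.261, 0.0]
wrist_force: [-0.2, -0.3, 0.5]
grip_width: 42.8
```

```bash
python3 - <<'E'
from h import *
p=r.grab_frame("wrist"); W=wcloud(p); s=r.state(); c=p["color"].astype(int)
print(s["clock"],np.round(s["eef_pos"],1),s["grip_width"],np.round(s["wrist_force"],1))
print("plate",rect(W,(512,-52),140,5,16)); print("handle",rect(W,(573,-17),60,43,56,c.max(2)<70))
plan(586.3,-9.6,-18.5,30.2)
E
```

```text
13.05 [587.1  -8.5  61.8] 42.66115889959348 [ 0.1 -0.3 -0. ]
plate [ 5.3200e+02 -3.9300e+01  1.7550e+02  1.0020e+02  3.0400e+01  1.0200e+01
  1.1427e+04]
handle [ 572.2  -15.9   71.7   20.2   30.5   49.8 2404. ]
[ 0.001 -0.001  0.001] [-0.13  0.05  8.03]
```

Call:
jog_arm(motion=[[[0, 0, 0, 0, 0, 2, 0.5], [0, 0, 0, -0.1, 0, 4.5, 0.5], [0, 0, 0, -0.1, 0, 6.5, 0.5], [0, 0, 0, -0.1, 0, 7.6, 0.5], [0, 0, 0, -0.1, 0, 8, 0.5], [0, 0, 0, -0.1, 0, 8, 0.5], [0, 0, 0, -0.1, 0, 8, 0.1], [0, 0, 0, -0.1, 0, 8, 0.1], [0, 0, 0, -0.1, 0, 8, 0.1], [0, 0, 0, -0.1, 0, 8, 0.1], [0, 0, 0, -0.1, 0, 8, 0.1]]], grip_force=25)

```text
clock: 14.15
eef_pos: [585.8, -8.5, -17.9]
tcp_rot: [-0.001, 0.965, 0.261, 0.0]
wrist_force: [-6.5, 11.9, 9.8]
grip_width: 19.3
```

Call:
jog_arm(motion=[[[0, 0, 0, -0.05, 0, -0.9, 0.1], [0, 0, 0, -0.2, 0, -1.75, 0.1], [0, 0, 0, -0.4, 0, -2.6, 0.1], [0, 0, 0, -0.75, 0, -3.45, 0.1], [0, 0, 0, -1.15, 0, -4.25, 0.1], [0, 0, 0, -1.6, 0, -5, 0.1], [0, 0, 0, -2.2, 0, -5.7, 0.1], [0, 0, 0, -2.8, 0, -6.3, 0.1], [0, 0, 0, -3.5, 0, -6.9, 0.1], [0, 0, 0, -4.25, 0, -7.35, 0.1], [0, 0, 0, -5.05, 0, -7.75, 0.1]]])

```text
clock: 15.25
eef_pos: [541.8, -34.3, 58.9]
tcp_rot: [-0.001, 0.965, 0.261, 0.0]
wrist_force: [-1.4, 8.2, -4.5]
grip_width: 19.5
```

Call:
jog_arm(motion=[[[0, 0, 0, -1.25, 0, -0.45, 0.1], [0, 0, 0, -2.55, 0, -0.7, 0.1], [0, 0, 0, -3.9, 0, -0.75, 0.1], [0, 0, 0, -5.2, 0, -0.55, 0.1], [0, 0, 0, -6.5, 0, -0.2, 0.1], [0, 0, 0, -7.7, 0, 0.4, 0.1], [0, 0, 0, -8.8, 0, 1.15, 0.1], [0, 0, 0, -9.75, 0, 2.05, 0.1], [0, 0, 0, -10.6, 0, 3.1, 0.1], [0, 0, 0, -11.2, 0, 4.3, 0.1], [0, 0, 0, -11.65, 0, 5.55, 0.1], [0, 0, 0, -11.85, 0, 6.55, 0.1], [0, 0, 0, -11.95, 0, 7.3, 0.1], [0, 0, 0, -11.95, 0, 7.3, 0.1], [0, 0, 0, -11.95, 0, 7.3, 0.1]]])

```text
clock: 16.75
eef_pos: [438.4, -95.2, -14.2]
tcp_rot: [-0.0, 0.965, 0.26, -0.001]
wrist_force: [-7.1, 0.4, -0.7]
grip_width: 19.7
```

Forces stayed low. I open, rise straight up, and check the lever.

Call:
jog_arm(motion=[[[0, 0, 0, 0, 0, 0, 0.5], [0, 0, 0, 0, 0, 0, 0.5], [0, 0, 0, 0, 0, 0, 0.5], [0, 0, 0, 0, 0, -2, 0.5], [0, 0, 0, 0, 0, -5, 0.5], [0, 0, 0, 0, 0, -9, 0.5], [0, 0, 0, 0, 0, -13, 0.5], [0, 0, 0, 0, 0, -17, 0.5], [0, 0, 0, 0, 0, -18, 0.5], [0, 0, 0, 0, 0, -18, 0.5]]])

```text
clock: 17.75
eef_pos: [439.7, -95.5, 166.9]
tcp_rot: [0.001, 0.966, 0.26, 0.001]
wrist_force: [0.3, -0.3, -0.9]
grip_width: 42.6
```

```bash
python3 - <<'E'
from h import *
p=r.grab_frame("wrist"); W=wcloud(p); s=r.state(); c=p["color"].astype(int)
print(s["clock"],np.round(s["eef_pos"],1),s["grip_width"],np.round(s["wrist_force"],1))
print("plate",rect(W,(512,-52),140,5,16)); C=np.array([512.5,-51.5]);t=np.radians(30.3);u=np.array([np.cos(t),np.sin(t)])
for sg in (1,-1): 
    try: print(sg,"handle",rect(W,C+sg*69*u,60,35,60,c.max(2)<80))
    except Exception as e: print(sg,e)
d=W[...,:2]-C;a=d@u;b=d@[-u[1],u[0]]
for x in range(-110,-20,10):
    m=(abs(a-x)<5)&(abs(b)<8)&(W[...,2]<80); print(x,m.sum(),np.round(np.median(W[...,2][m]),1))
p=r.grab_frame("top"); W=cloud(p)
print("rotbar",rect(W,(500,-318),80,92,112)); print("rothouse",rect(W,(500,-318),100,50,70))
E
```

```text
17.8 [439.  -95.2 165.2] 42.76589134984385 [-0.6 -0.5 -0.2]
plate [ 5.1220e+02 -5.0900e+01  2.2020e+02  1.0120e+02  3.0700e+01  1.0200e+01
  1.3598e+04]
1 attempt to get argmax of an empty sequence
-1 handle [ 453.4  -85.9   70.6   19.4   29.8   49.8 1255. ]
-110 0 nan
-100 124 49.8
-90 144 49.9
-80 147 49.8
-70 155 50.1
-60 157 49.9
-50 147 50.2
-40 158 50.0
-30 150 44.3
rotbar [ 518.9 -340.7   72.7   25.   -40.6  100.9  243. ]
rothouse [ 537.7 -314.3   98.7   55.1  -39.5   60.8  582. ]
  return _methods._mean(a, axis=axis, dtype=dtype,
  ret = ret.dtype.type(ret / rcount)
```

Lever is off: handle level at z ≈ 50 from −30 to −105 mm. Now the rotary.

```bash
python3 -c "
from h import *
plan(507.8,-332,125,140.3)"
```

```text
[-1.000e-03 -1.000e-03 -1.922e+00] [-5.93 23.97  3.91]
```

Call:
jog_arm(motion=[[[0, 0, -0.08, -0.3, 1.2, 0, 0.6], [0, 0, -0.22, -0.8, 3.2, 0, 0.6], [0, 0, -0.36, -1.3, 5.2, 0, 0.6], [0, 0, -0.5, -1.8, 7.2, 0, 0.6], [0, 0, -0.64, -2.3, 9.2, 0, 0.6], [0, 0, -0.78, -2.8, 11.2, 0, 0.6], [0, 0, -0.92, -3.3, 13.2, 0, 0.6], [0, 0, -1.06, -3.8, 15.2, 0, 0.6], [0, 0, -1.2, -4.3, 17.2, 1, 0.6], [0, 0, -1.34, -4.8, 19.2, 2, 0.6], [0, 0, -1.48, -5.2, 21, 3, 0.6], [0, 0, -1.62, -5.6, 22.5, 3.5, 0.6], [0, 0, -1.76, -5.8, 23.5, 3.9, 0.6], [0, 0, -1.88, -5.9, 24, 3.9, 0.6], [0, 0, -1.922, -5.9, 24, 3.9, 0.6], [0, 0, -1.922, -5.9, 24, 3.9, 0.6], [0, 0, -1.922, -5.9, 24, 3.9, 0.6]]])

```text
clock: 19.55
eef_pos: [508.2, -332.0, 125.1]
tcp_rot: [-0.001, 0.34, 0.94, 0.0]
wrist_force: [-0.1, -0.7, 0.3]
grip_width: 51.1
```

```bash
python3 - <<'E'
from h import *
p=r.grab_frame("wrist"); W=wcloud(p); s=r.state(); c=p["color"].astype(int)
print(s["clock"],np.round(s["eef_pos"],1),np.round(s["joints"],2),s["grip_width"],np.round(s["wrist_force"],1))
print("rotbar",rect(W,(508,-332),70,90,108)); print("rothouse",rect(W,(508,-332),100,54,66))
plan(508,-332,35,140.3); cv2.imwrite("pics/w6.png",p["color"])
E
```

```text
19.6 [ 508.3 -332.   125.4] [-0.71  0.25  1.46  0.    1.44 -1.58] 51.28703246022034 [ 0.1  0.5 -0.2]
rotbar [ 506.1 -331.3   99.5   23.9  -38.9  101.8 3980. ]
rothouse [  505.9  -330.8   120.5   118.2    50.8    60.6 12029. ]
[ 0.    -0.001 -0.001] [ 0.01 -0.02  9.04]
```

View pics/w6.png

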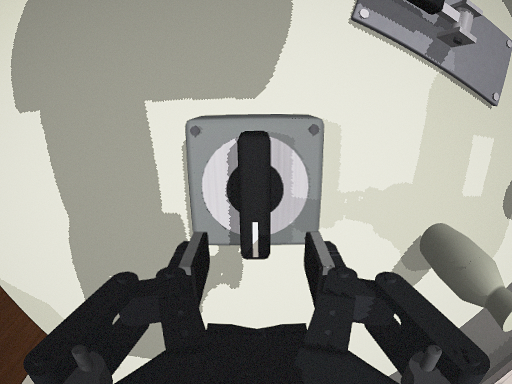

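The bar stands upright at (255,195), centred between the open jaws. I descend and grip.

Call:
jog_arm(motion=[[[0, 0, 0, 0, 0, 2, 0.6], [0, 0, 0, 0.05, 0.05, 4.5, 0.6], [0, 0, 0, 0.05, 0.05, 7, 0.6], [0, 0, 0, 0.05, 0.05, 8.4, 0.6], [0, 0, 0, 0.05, 0.05, 9, 0.6], [0, 0, 0, 0.05, 0.05, 9, 0.6], [0, 0, 0, 0.05, 0.05, 9, 0.15], [0, 0, 0, 0.05, 0.05, 9, 0.15], [0, 0, 0, 0.05, 0.05, 9, 0.15], [0, 0, 0, 0.05, 0.05, 9, 0.15], [0, 0, 0, 0.05, 0.05, 9, 0.15]]], grip_force=50)

```text
clock: 20.7
eef_pos: [508.0, -333.4, 38.0]
tcp_rot: [0.0, 0.34, 0.941, -0.001]
wrist_force: [-11.9, -8.4, 8.2]
grip_width: 22.9
```

Call:
jog_arm(motion=[[[0, 0, 0.05, 0, 0, 0, 0.15], [0, 0, 0.15, 0, 0, 0, 0.15], [0, 0, 0.27, 0, 0, 0, 0.15], [0, 0, 0.39, 0, 0, 0, 0.15], [0, 0, 0.51, 0, 0, 0, 0.15], [0, 0, 0.63, 0, 0, 0, 0.15], [0, 0, 0.75, 0, 0, 0, 0.15], [0, 0, 0.87, 0, 0, 0, 0.15], [0, 0, 0.99, 0, 0, 0, 0.15], [0, 0, 1.11, 0, 0, 0, 0.15], [0, 0, 1.23, 0, 0, 0, 0.15], [0, 0, 1.35, 0, 0, 0, 0.15], [0, 0, 1.45, 0, 0, 0, 0.15], [0, 0, 1.52, 0, 0, 0, 0.15], [0, 0, 1.55, 0, 0, 0, 0.15], [0, 0, 1.55, 0, 0, 0, 0.15]]])

```text
clock: 22.3
eef_pos: [505.4, -333.7, 37.9]
tcp_rot: [0.0, 0.901, 0.433, -0.003]
wrist_force: [-35.0, -9.4, 17.4]
grip_width: 23.2
```

Call:
jog_arm(motion=[[[0, 0, 0, 0, 0, 0, 0.6], [0, 0, 0, 0, 0, 0, 0.6], [0, 0, 0, 0, 0, 0, 0.6], [0, 0, 0, 0, 0, -1.5, 0.6], [0, 0, 0, 0, 0, -4.5, 0.6], [0, 0, 0, 0, 0, -8.5, 0.6], [0, 0, 0, 0, 0, -12.5, 0.6], [0, 0, 0, 0, 0, -14, 0.6], [0, 0, 0, 0, 0, -14, 0.6]]])

```text
clock: 23.2
eef_pos: [509.4, -332.2, 180.0]
tcp_rot: [0.002, 0.901, 0.435, 0.001]
wrist_force: [0.4, -0.1, -0.3]
grip_width: 50.9
```

```bash
python3 - <<'E'
from h import *
p=r.grab_frame("wrist"); W=wcloud(p); s=r.state()
print(s["clock"],np.round(s["eef_pos"],1),np.round(s["joints"],2),np.round(s["wrist_force"],1))
print("rotbar",rect(W,(508,-332),70,90,108)); print("rothouse",rect(W,(508,-332),100,54,66))
p=r.grab_frame("top"); W=cloud(p); C=np.array([512.5,-51.5])
c=p["color"].astype(int)
print("lever",rect(W,(452,-87),60,40,60,c.max(2)<80)); print("remote",rect(W,(512,315),110,138,148)); print("rim",rect(W,(540,315),220,170,192))
print("white",rect(W,(592,375),60,125,140),"stopper",rect(W,(584,250),50,135,200))
print("mug",rect(W,(785,0),70,20,100),"vase",rect(W,(720,-195),70,20,200))
cv2.imwrite("pics/end.png",cv2.resize(p["color"],(768,576)))
E
```

```text
23.25 [ 508.9 -331.8  177.7] [-0.7   0.22  1.38  0.    1.54 -0.03] [-0.3  0.2  0.3]
rotbar [ 507.3 -331.    98.6   23.7   50.7  101.7 2627. ]
rothouse [ 507.  -330.6  120.   118.4  -39.4   60.6 8719. ]
lever [454.9 -86.7  70.6  19.9  31.   49.  189. ]
remote [ 514.   315.3  164.5   46.1  -87.3  141.6 1089. ]
rim [ 538.7  316.   261.4  200.6  -87.5  179.1 1394. ]
white [587.7 375.   86.1  40.5 -86.3 129.4 494. ] stopper [588.4 249.8  33.   29.  -33.7 156.6 114. ]
mug [772.6   8.4  92.   71.6  80.8  64.7 482. ] vase [ 726.1 -204.    57.2   46.1   59.9  113.8  566. ]
```

View pics/end.png

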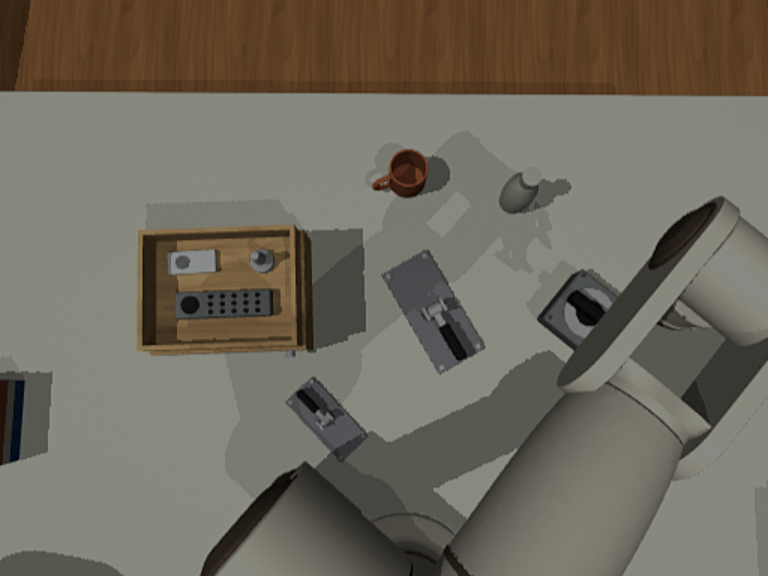

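The final top view shows the grey remote in the box at (223,305), the lever flat on its near side at (452,340) and the rotary bar turned at (585,308). The vase, mug, white remote and stopper haven't moved.

```bash
python3 -c "
from h import *
print(r.hand_in())"
```

```text
the job is handed in; nothing more can be done
None
```

I did the job in the order asked and handed it in at about 23 s of the 72 s allowed.

**Last checks**
- **Grey remote:** it lies flat on the upper box's floor, buttons up, with its top at about 142 mm (118 + 24). I set it nearer the middle than planned so the gripper's knuckles would clear the rim. It still lies wholly in the free −x half.
- **Lever:** the large switch's lever lies flat on its −x side, with the handle level at z ≈ 50 mm.
- **Rotary isolator:** the bar is 90.1° from the housing's x axis, at its other stop. I turned it only after checking that the lever was over.
- **Left alone:** the white remote, stopper, mug and vase measured within about 5 mm of their first readings. The stopper showed the largest difference (about 5 mm), which I take as camera noise because nothing touched it.
- **Lower box door:** I checked this only by eye. It looks the same in the top view as at the start; I did not measure it.
- **Forces:** the largest wrist reading I saw was about 40 N, at the end of the rotary turn. I saw readings only at the end of each move, so short peaks within a move were not observed.

**What disagreed:** the real fingertips sit about 37–46 mm short of the reported TCP, depending on the opening. My first grasp closed above the remote without gripping or moving it. The wrist and side cameras agreed on the offset, and I corrected every later height for it.

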